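# Finish the pyramid of objective canisters

### The arm

A 7-joint arm with a two-finger parallel gripper is mounted at the origin on the work surface. World frame = base frame: x ahead of the robot, y to its left, z up, the work surface at z = 0. Lengths are in m, angles in rad, forces in N, time in s.
With the tool pointing down it reaches from about 0.4 to 0.9 m from the base axis. Payload 5.6 kg.
Tool frame: the origin (TCP) lies midway between the tips of the shut fingers; the grasp point (between the pads) lies 19 mm behind it; z points along the fingers, y is the line along which they close (so a half turn about z gives the same grasp; the last joint's range is limited). The gripper opens to 92 mm and grips with 3 to 60 N. Pads are 20 mm wide; open, the fingers measure 128 mm over their backs; the gripper's body (75 mm by 189 mm) begins 69 mm behind the grasp point.
Start: joints at [1.232, 0.468, -0.012, 1.603, 0.006, 1.071, -0.056], TCP at [0.189, -0.622, 0.215] pointing down, gripper open.
Joint ranges: [-2.53, 2.53], [-0.31, 2.02], [-1.57, 1.55], [0.28, 2.44], [-1.29, 4.43], [0.15, 1.84], [-2.92, 2.92]. Speed limits (rad/s): [2.57, 2.57, 3.14, 3.14, 3.14, 3.14, 3.14].

### API

Orientations are given as a 3x3 rotation matrix whose columns are the frame's x, y, z axes.
In Python, from station import env, effector, solver, viewer, workorder, search_frame, tip_of gives the robot as it stands. Calls block until the motion is done:
- env.reach(position, orientation): joint-space move of the TCP to a pose.
- env.movel(position, frame=None, rate=0.15): straight line of the TCP; frame=None keeps the orientation; rate is the mean speed in m/s.
- env.goto_joints(angles): joint-space move.
- effector.release() and effector.grasp(squeeze=None): open the fingers fully, or close them until they stop; squeeze is the grip in N (None keeps the last).
- env.pause(seconds).
- solver.inverse_kinematics(position, orientation): joint angles nearest the present ones, or None.
- env.sense(): the state.
- viewer.read_camera(name): name is "scene" or "top" or "wrist"; returns (picture, depth): 400x640x3 uint8, red, green, blue; 400x640 float32, m along the optical axis (not along the pixel's ray), 0 where there is no reading.
- viewer.camera_info(name): a dict with "intrinsics" (3x3 intrinsics, pixels), "eye" and "rotation" of the camera in the world; the wrist camera has in their place "T_tool_cam" (4x4, takes a point from camera to tool coordinates, whose origin is the TCP and whose axes are the flange's). Camera axes: x right, y up, looking along -z (the intrinsics and any distortion apply to the point x, -y, -z); pixel columns grow to the right and rows downward; lengths in m; the calibration is good to about 2 mm. A picture is of the moment at which its call begins: read the wrist's pose just before it. camera_info takes no time and is no camera call.
A pose or a line that the arm cannot do raises env.PlanningError and nothing moves.
- workorder.finish_job(): hands the job in; it is judged then, once.
Trained networks look in the newest picture that a camera, given by its name, has taken for a name from the list of things; names that differ only in an ending like _2 or _b are one class to them, and where a whole thing is asked for, a point or a joint stands for the part that bears it (a point fixed in the world has none). Each returns a list of dicts, best first, with "score" (0 to 1); they miss things now and then, are a little off and sometimes report something else, mostly with a low value. They report only what shows in the picture. A call takes as long as a camera call. They do not tell look-alikes from the thing itself.
- search_frame(camera, name): "at" ([x, y, z] in m, in world coordinates, good to about 4 mm: the middle of the surface that is visible of it).
- tip_of(camera, name): "at" ([x, y, z] in m, in world coordinates, good to about 4 mm: a listed point, or the origin of a listed thing).
The state is a dict: "t": time; "joint_positions": joint angles; "joint_velocities": joint speeds; "tau": joint torques, N m; "ee_pos": TCP position; "tcp_rot": TCP orientation; "wrist_force": force on the tool from outside, world axes, zero at the start; "moment": the same for the moment, N m; "gripper_width": finger opening in m; "grasp_force": force on a finger pad.
Only numpy, scipy, OpenCV 4.12 (cv2) and the standard library are available. Lean on these libraries where they do the work, as an engineer would, in place of code of your own. Each camera call takes 0.05 s, during which the arm holds its last target. There are 200 camera calls.

### The job

Finish the pyramid of microscope objective canisters on the rack: lay the two loose wide canisters into the two gaps of the bottom row, then lay the slim canister into the gap on top of them. All should lie parallel to the bottom row with their ends about flush with it; set each one down gently rather than dropping it. Keep the bottom row lying in its cradles and leave everything else on the bench where it is.

Things in the scene. Friction and masses are not known exactly. Their poses are not given: they have to be found in the camera images.
- rack: fixed low aluminium rack, 90 x 200 mm base plate, three cradles side by side along its y at y = +62, 0, -62 mm, each of two steel bars along its x; both x ends open. Origin: centre of its underside, on the bench. A wide canister in a cradle has its axis along the rack's x, 38.9 mm above the bench; 4 mm remain between neighbours
- gap_left (a point): point fixed to the rack: where the middle of a wide canister comes to lie when saddled in the gap between base_left and base_middle (rack y = +31 mm, 87.9 mm above the bench); axes parallel to the rack's
- gap_right (a point): the same for the gap between base_middle and base_right (rack y = -31 mm, 87.9 mm above the bench)
- top_gap (a point): point fixed to the rack: where the middle of the slim canister comes to lie when saddled in the gap between the two wide canisters of the second layer (rack y = 0, 128.3 mm above the bench)
- base_left: wide canister already lying in the rack's cradle at y = +62 mm: white plastic cylinder with a grey screw lid at its +x end (outline a plain cylinder with flat ends), 58 mm in diameter and 64 mm long, about 0.20 kg; origin at its middle, on its axis; x runs along the axis
- base_middle: wide canister already lying in the middle cradle, same size
- base_right: wide canister already lying in the cradle at y = -62 mm, same size
- wide_a: loose wide canister lying on the bench (axis 29 mm up), free to roll: white plastic cylinder with a grey screw lid at its +x end (outline a plain cylinder with flat ends), 58 mm in diameter and 64 mm long, about 0.20 kg; origin at its middle, on its axis; x runs along the axis. Hold it across its flat ends, 64 mm apart: beside it in the stack there is no room for a finger
- wide_b: second loose wide canister, the same as wide_a and lying likewise; the two are interchangeable
- slim: loose slim canister lying on the bench (its axis 22 mm up), free to roll: white plastic cylinder with a grey screw lid at its +x end (outline a plain cylinder with flat ends), 44 mm in diameter and 64 mm long, about 0.14 kg; origin at its middle, on its axis; x runs along the axis
- cleaner: bystander: upright bottle, 50 mm diameter, 120 mm tall; origin under its centre
- dish: bystander: flat closed glass dish, 70 mm diameter, 15 mm high; origin under its centre
- slide_box: bystander: grey plastic box 60 x 100 x 35 mm; origin under its centre
- beaker: bystander: glass beaker, 70 mm diameter, 85 mm tall; origin under its centre
- jar: bystander: upright amber glass jar with black cap, 50 mm diameter, 55 mm tall; origin under its centre
- driver: bystander: screwdriver with a red handle, about 200 mm long, lying on the bench, its length along its x axis
- mouse: bystander: black computer mouse, 100 x 58 x 30 mm; origin under its centre
Mind the look-alikes: they are no part of the job. Leave any pink or purple look-alike of the base_right alone. What is shaped like the wide_b but purple is not meant.

How it is judged:
On the way:
1. both wide canisters lie saddled in the two gaps of the bottom row, let go ((((x of wide_a in the frame of gap_left between -0.012 and 0.012 m and y of wide_a in the frame of gap_left between -0.007 and 0.007 m and z of wide_a in the frame of gap_left between -0.006 and 0.006 m and angle between the x axis of wide_a and the x axis of gap_left, either way round below 0.15 rad) and (x of wide_b in the frame of gap_right between -0.012 and 0.012 m and y of wide_b in the frame of gap_right between -0.007 and 0.007 m and z of wide_b in the frame of gap_right between -0.006 and 0.006 m and angle between the x axis of wide_b and the x axis of gap_right, either way round below 0.15 rad)) or ((x of wide_b in the frame of gap_left between -0.012 and 0.012 m and y of wide_b in the frame of gap_left between -0.007 and 0.007 m and z of wide_b in the frame of gap_left between -0.006 and 0.006 m and angle between the x axis of wide_b and the x axis of gap_left, either way round below 0.15 rad) and (x of wide_a in the frame of gap_right between -0.012 and 0.012 m and y of wide_a in the frame of gap_right between -0.007 and 0.007 m and z of wide_a in the frame of gap_right between -0.006 and 0.006 m and angle between the x axis of wide_a and the x axis of gap_right, either way round below 0.15 rad))) and contact force between each of wide_a, wide_b and the fingers below 0.05 N), for 0.2 s.
At the end, for the whole second after the job is handed in: A wide canister at rest in each bottom gap, the slim one on top: each within 12 mm endwise, 7 sideways, 6 in height of its gap point, 0.15 rad of parallel. Bottom canisters in their cradles (same tolerances) ((((x of wide_a in the frame of gap_left between -0.012 and 0.012 m and y of wide_a in the frame of gap_left between -0.007 and 0.007 m and z of wide_a in the frame of gap_left between -0.006 and 0.006 m and angle between the x axis of wide_a and the x axis of gap_left, either way round below 0.15 rad) and (x of wide_b in the frame of gap_right between -0.012 and 0.012 m and y of wide_b in the frame of gap_right between -0.007 and 0.007 m and z of wide_b in the frame of gap_right between -0.006 and 0.006 m and angle between the x axis of wide_b and the x axis of gap_right, either way round below 0.15 rad)) or ((x of wide_b in the frame of gap_left between -0.012 and 0.012 m and y of wide_b in the frame of gap_left between -0.007 and 0.007 m and z of wide_b in the frame of gap_left between -0.006 and 0.006 m and angle between the x axis of wide_b and the x axis of gap_left, either way round below 0.15 rad) and (x of wide_a in the frame of gap_right between -0.012 and 0.012 m and y of wide_a in the frame of gap_right between -0.007 and 0.007 m and z of wide_a in the frame of gap_right between -0.006 and 0.006 m and angle between the x axis of wide_a and the x axis of gap_right, either way round below 0.15 rad))) and x of slim in the frame of top_gap between -0.012 and 0.012 m and y of slim in the frame of top_gap between -0.007 and 0.007 m and z of slim in the frame of top_gap between -0.006 and 0.006 m and angle between the x axis of slim and the x axis of top_gap, either way round below 0.15 rad and x of base_left in the frame of rack between -0.012 and 0.012 m and y of base_left in the frame of rack between 0.055 and 0.069 m and z of base_left in the frame of rack between 0.0329 and 0.0449 m and x of base_middle in the frame of rack between -0.012 and 0.012 m and y of base_middle in the frame of rack between -0.007 and 0.007 m and z of base_middle in the frame of rack between 0.0329 and 0.0449 m and x of base_right in the frame of rack between -0.012 and 0.012 m and y of base_right in the frame of rack between -0.069 and -0.055 m and z of base_right in the frame of rack between 0.0329 and 0.0449 m and linear speed of each of wide_a, wide_b, slim below 0.02 m/s and angular speed of each of wide_a, wide_b, slim below 0.3 rad/s); the robot touches nothing.
It fails at once if a bystander on the bench is pushed more than 30 mm from its place (distance of any of cleaner, dish, slide_box, beaker, jar, driver, mouse from where it was at the start of the episode above 0.03 m).
It fails at once if a loose canister is dropped or flung (faster than 0.5 m/s while out of the fingers) ((contact force between wide_a and the fingers below 0.05 N and linear speed of wide_a above 0.5 m/s) or (contact force between wide_b and the fingers below 0.05 N and linear speed of wide_b above 0.5 m/s) or (contact force between slim and the fingers below 0.05 N and linear speed of slim above 0.5 m/s)).
It fails at once if a bottom canister is lifted or pushed out of its cradle (13 mm up or down) (z of any of base_left, base_middle, base_right in the frame of rack above 0.052 m or z of any of base_left, base_middle, base_right in the frame of rack below 0.026 m).
It also fails if it takes over 67 s, if anything falls off the work surface, if the arm or the gripper's body presses on something with over 40 N, if the wrist force passes 120 N, or if a joint passes its speed limit or range.

## Working session

There is one attempt and no reset: what is moved stays moved. The work goes in short steps, each a Python script; the robot and the scene stay as the last script left them, time stands still between calls to the robot, and variables do not carry over. Pictures are saved under pics/ and viewed, at most 10 in all, crops included, and the job is handed in when it is done.

```bash
mkdir -p pics; ls; python3 - <<'E'
from station import *
import cv2,numpy as np
for c in ("scene","top"):
    p,d=viewer.read_camera(c); cv2.imwrite(f"pics/{c}0.png",p[:,:,::-1]); np.save(f"{c}_d.npy",d)
    i=viewer.camera_info(c); print(c,i)
    for n in ("rack","gap_left","gap_right","top_gap","base_left","wide_a","slim"):
        print(n,[(np.round(r["at"],3).tolist(),round(r["score"],2)) for r in tip_of(c,n)])
E
```

```text
pics
scene {'intrinsics': array([[383.90857998,   0.        , 321.55808343],
       [  0.        , 383.90857998, 200.98945191],
       [  0.        ,   0.        ,   1.        ]]), 'eye': array([ 0.96424778, -0.72088097,  0.75587077]), 'rotation': array([[ 0.88428656, -0.26346823,  0.38551493],
       [ 0.46670649,  0.52505816, -0.71168742],
       [-0.01491073,  0.80925794,  0.58726421]])}
rack [([0.538, -0.034, 0.002], 0.73)]
gap_left []
gap_right []
top_gap []
base_left [([0.564, 0.024, 0.044], 0.94)]
wide_a [([0.462, 0.262, 0.033], 0.88), ([0.34, 0.3, 0.031], 0.82), ([0.483, -0.31, 0.03], 0.74), ([0.632, 0.238, 0.017], 0.67)]
slim [([0.628, 0.239, 0.016], 0.7)]
top {'intrinsics': array([[515.01077089,   0.        , 318.0882231 ],
       [  0.        , 515.01077089, 194.60457362],
       [  0.        ,   0.        ,   1.        ]]), 'eye': array([0.44229992, 0.0338189 , 1.35970013]), 'rotation': array([[ 0.01044266,  0.99630604, -0.08523635],
       [-0.99968065,  0.00844025, -0.02381918],
       [-0.02301178,  0.08545786,  0.99607601]])}
rack [([0.535, -0.033, -0.0], 0.71)]
gap_left [([0.55, -0.012, 0.091], 0.55), ([0.772, -0.038, -0.002], 0.49)]
gap_right [([0.531, -0.068, 0.088], 0.67)]
top_gap [([0.534, -0.038, 0.13], 0.77)]
base_left [([0.562, 0.024, 0.04], 0.96)]
wide_a [([0.341, 0.305, 0.029], 0.67), ([0.48, -0.308, 0.032], 0.64), ([0.461, 0.261, 0.028], 0.56)]
slim [([0.633, 0.247, 0.02], 0.94), ([0.534, -0.034, 0.134], 0.37)]
```

View pics/scene0.png

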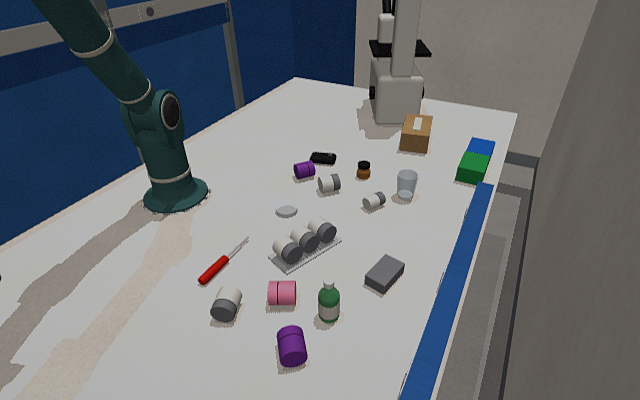

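View pics/top0.png

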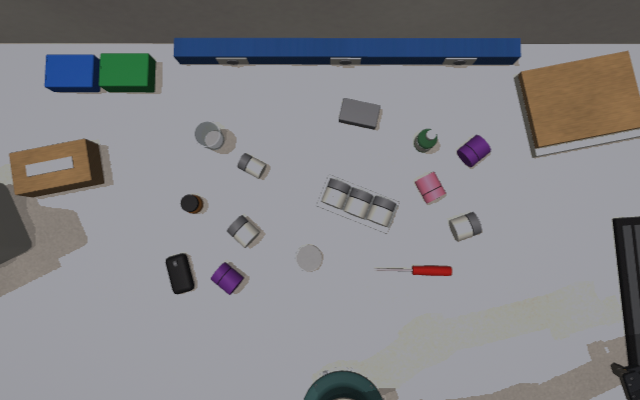

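The white wide canisters are at top (244,231) and (465,227), also seen in scene at (329,184) and (226,303). The slim one is at top (252,166). The look-alikes are purple at (227,278) and (473,151), and pink at (430,187); the description asks for white with a grey lid, so I exclude those. Next I fit cylinders to the depth data and make one crop to confirm.

```bash
cat > h.py <<'E'
import numpy as np, cv2
from scipy.optimize import least_squares
from station import *
def cloud(cam, d, info=None, pose=None):
    i=info or viewer.camera_info(cam); K=i["intrinsics"]
    v,u=np.nonzero(d>0); z=d[v,u]
    P=np.c_[(u-K[0,2])/K[0,0]*z, -(v-K[1,2])/K[1,1]*z, -z]
    if cam=="wrist":
        T=i["T_tool_cam"]; P=P@T[:3,:3].T+T[:3,3]; return P@pose[1].T+pose[0]
    return P@i["rotation"].T+i["eye"]
def fit(P, xy, R, zc, lo, rad=.05, yaw0=None):
    "cylinder of known radius and axis height: x, y, yaw"
    Q=P[(np.hypot(P[:,0]-xy[0],P[:,1]-xy[1])<rad)&(P[:,2]>lo)&(P[:,2]<zc+R+.02)]
    best=None
    for y0 in (np.arange(0,np.pi,np.pi/6) if yaw0 is None else [yaw0]):
        def f(p):
            n=np.array([-np.sin(p[2]),np.cos(p[2])]); a=np.array([np.cos(p[2]),np.sin(p[2])])
            D=Q[:,:2]-p[:2]; s=np.hypot(D@n,Q[:,2]-zc-p[3])-R; e=np.abs(D@a)-.032
            g=np.where(e>s,e,np.where(s>e,s,0)) # distance to the nearer of mantle and ends
            return np.append(g,[p[3]*3])
        r=least_squares(f,[*xy,y0,0],loss="soft_l1",f_scale=.002)
        if best is None or r.cost<best.cost: best=r
    return best.x, np.sqrt(np.median(best.fun**2)), len(Q)
E
python3 - <<'E'
from h import *
dt,ds=np.load("top_d.npy"),np.load("scene_d.npy")
C={"top":cloud("top",dt),"scene":cloud("scene",ds)}
C["both"]=np.vstack(list(C.values()))
for n,xy,R,z in (("a",(.461,.261),.029,.029),("b",(.481,-.309),.029,.029),("slim",(.632,.245),.022,.022)):
    for c in C: 
        p,e,k=fit(C[c],xy,R,z,.006); print(n,c,p.round(4),e.round(4),k)
for n in ("base_left","base_middle","base_right"):
    r=tip_of("top",n); print(n,[np.round(q["at"],3).tolist() for q in r])
for n in ("cleaner","dish","slide_box","beaker","jar","driver","mouse"):
    r=tip_of("top",n); print(n,[np.round(q["at"],3).tolist() for q in r][:1])
p=cv2.imread("pics/top0.png")
s=[cv2.resize(p[y-35:y+35,x-35:x+35],(260,260),interpolation=2) for x,y in((244,231),(465,227),(252,166))]
cv2.imwrite("pics/crop1.png",np.hstack(s))
E
```

```text
a top [ 4.598e-01  2.577e-01  8.310e-01 -6.000e-04] 0.0013 600
a scene [0.4596 0.264  0.8331 0.0024] 0.0009 358
a both [0.4606 0.2606 0.8391 0.    ] 0.002 958
b top [ 4.7830e-01 -3.1190e-01  1.9316e+00 -5.0000e-04] 0.0011 661
b scene [ 4.7750e-01 -3.0630e-01  1.9311e+00  1.1000e-03] 0.0006 841
b both [ 4.7740e-01 -3.0720e-01  1.9297e+00  5.0000e-04] 0.0011 1502
slim top [ 6.3260e-01  2.4060e-01  1.0904e+00 -6.0000e-04] 0.0012 448
slim scene [0.6317 0.2466 1.0891 0.002 ] 0.0009 302
slim both [6.3300e-01 2.4400e-01 1.1008e+00 1.0000e-04] 0.0019 750
base_left [[0.562, 0.024, 0.04]]
base_middle [[0.532, -0.035, 0.041]]
base_right [[0.676, -0.338, 0.029], [0.515, -0.096, 0.037], [0.574, -0.22, 0.025]]
cleaner [[0.701, -0.201, -0.002]]
dish [[0.39, 0.097, 0.002]]
slide_box [[0.77, -0.036, 0.001]]
beaker []
jar [[0.532, 0.398, 0.002]]
driver [[0.365, -0.174, -0.002]]
mouse [[0.346, 0.43, 0.002]]
```

View pics/crop1.png

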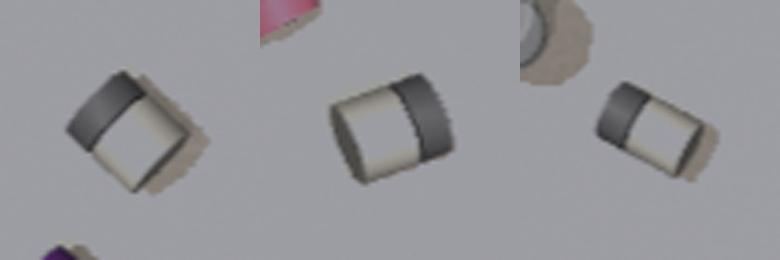

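All three crops show white bodies with grey lids, so the targets are confirmed. The two cameras disagree by about 6 mm in y, so I'll refine with the wrist camera, first wide_b and then the rack.

```bash
cat >> h.py <<'E'
def ori(yaw):
    y=np.array([np.cos(yaw),np.sin(yaw),0]); z=np.array([0,0,-1.]); return np.c_[np.cross(y,z),y,z]
def best(pos,yaw):
    q0=env.sense()["joint_positions"]; o=[]
    for k in (0,np.pi):
        q=solver.inverse_kinematics(np.array(pos),ori(yaw+k))
        if q is not None: o.append((np.abs(np.array(q)-q0).max(),yaw+k,q))
    o.sort(key=lambda t:t[0]); return o[0][1],o[0][2]
def look(save=None):
    s=env.sense(); p,d=viewer.read_camera("wrist")
    if save: cv2.imwrite(save,p[:,:,::-1])
    return cloud("wrist",d,pose=(np.array(s["ee_pos"]),np.array(s["tcp_rot"])))
def hover(pos,yaw):
    y,q=best(pos,yaw); env.goto_joints(q); return y
E
python3 - <<'E'
from h import *
print(env.sense()["t"],viewer.camera_info("wrist"))
y=hover((.478,-.309,.22),1.93); P=look("pics/w1.png"); s=env.sense()
print(y,s["t"],s["joint_positions"],s["wrist_force"]); print(fit(P,(.478,-.309),.029,.029,.006,yaw0=1.93))
E
```

```text
1.3 {'intrinsics': array([[281.8662889 ,   0.        , 319.01258416],
       [  0.        , 281.8662889 , 198.15934372],
       [  0.        ,   0.        ,   1.        ]]), 'T_tool_cam': array([[-1.20765093e-03,  9.55700396e-01,  2.94338740e-01,
         8.32321482e-02],
       [ 9.99998478e-01,  1.52480858e-03, -8.48040149e-04,
         1.75525211e-04],
       [-1.25928254e-03,  2.94337268e-01, -9.55700783e-01,
        -1.70321430e-01],
       [ 0.00000000e+00,  0.00000000e+00,  0.00000000e+00,
         1.00000000e+00]])}
5.071592653589793 2.9167 [ 0.66189277  0.33733565 -0.17839197  1.79015126  0.069712    1.02024115
 -0.75747129] [ 0.03939523 -0.25421143  0.26907713]
(array([ 4.78126349e-01, -3.09585501e-01,  1.92830216e+00, -1.54069266e-05]), np.float64(0.00040470195698591796), 2260)
```

View pics/w1.png

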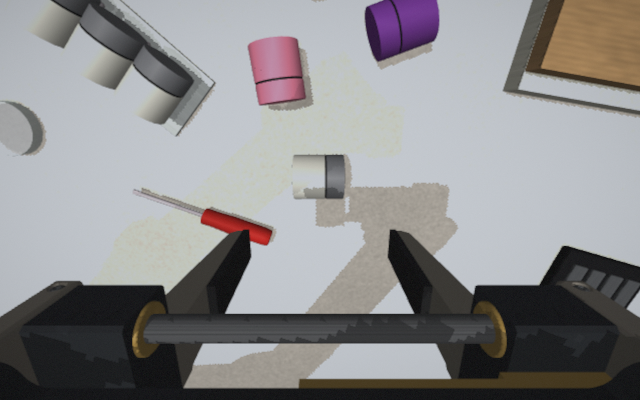

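Wide_b is at wrist (319,177), white with a grey lid, and the fit residual is 0.4 mm. Next I survey the rack row with the wrist camera, then pick wide_b.

```bash
cat >> h.py <<'E'
def pick(x,y,yaw,zc,up=.006,lift=.22,grip=20):
    tz=zc+up-.019; q=hover((x,y,.13),yaw); O=ori(q)
    env.movel(np.array([x,y,tz]),O,rate=.12); effector.grasp(grip)
    s=env.sense(); print("grip",s["gripper_width"],s["grasp_force"],s["t"])
    env.movel(np.array([x,y,lift]),O,rate=.15)
    s=env.sense(); print("lifted",s["gripper_width"],s["grasp_force"],np.round(s["wrist_force"],2))
E
python3 - <<'E'
from h import *
hover((.535,-.035,.28),-.373); P=look(); L=[]
for xy in ((.562,.024),(.535,-.035),(.515,-.096)):
    p,e,k=fit(P,xy,.029,.0389,.025,rad=.04,yaw0=-.373); L.append(p); print(p.round(4),e.round(4),k)
L=np.array(L); v=L[0,:2]-L[2,:2]; th=np.arctan2(-v[0],v[1]); c=L[:,:2].mean(0)
print("rack",c,th,np.linalg.norm(v)); np.save("rack.npy",[*c,th])
print(fit(P,(.478,-.309),.029,.029,.006,yaw0=1.93))
pick(.4781,-.3096,1.928,.029)
E
```

```text
[ 0.5595  0.0211 -0.3722 -0.    ] 0.0005 2092
[ 5.352e-01 -3.620e-02 -3.705e-01  2.000e-04] 0.0005 2057
[ 5.155e-01 -9.470e-02 -3.710e-01  1.000e-04] 0.0004 1636
rack [ 0.53671363 -0.03658095] -0.3627106714515011 0.12381325616129564
(array([ 4.78576477e-01, -3.10508103e-01,  1.92696418e+00,  3.80851526e-04]), np.float64(0.0003323456946890044), 475)
grip 0.0640233636680164 20.000178515911102 6.9083
lifted 0.06396816499936425 19.9994757771492 [ 0.17  0.09 -2.24]
```

Wide_b is gripped. Placing it in the right gap, with a force-guarded final descent.

```bash
cat >> h.py <<'E'
def place(ry,z,up=.006,via=.25):
    cx,cy,_=np.load("rack.npy"); th=-.3712
    x,y=cx-np.sin(th)*ry,cy+np.cos(th)*ry; q=hover((x,y,via),th); O=ori(q); tz=z+up-.019
    env.movel(np.array([x,y,tz+.008]),O,rate=.12); env.pause(.2); f0=env.sense()["wrist_force"][2]
    for k in range(1,13):
        env.movel(np.array([x,y,tz+.008-.001*k]),O,rate=.02); f=env.sense()["wrist_force"][2]-f0
        if f>1.2: break
    print("contact dz mm",8-k,"f",f); effector.release(); env.pause(.2)
    env.movel(np.array([x,y,via]),O,rate=.2); print("t",env.sense()["t"])
E
python3 - <<'E'
from h import *
place(-.031,.0879)
hover((.4600,.260,.22),.835); P=look("pics/w2.png"); print(fit(P,(.46,.261),.029,.029,.006,yaw0=.835))
E
```

```text
contact dz mm 0 f 2.922472465255619
t 14.95
(array([4.61361053e-01, 2.60552549e-01, 8.25152628e-01, 6.02219335e-05]), np.float64(0.0004087455733262392), 2280)
```

View pics/w2.png

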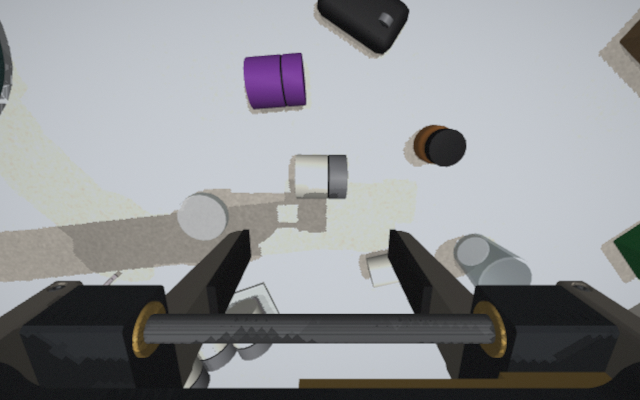

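Wide_a is at wrist (321,176). The dish (203,215) and jar (440,147) are clear of the fingers. I'll pick it, place it in the left gap and check the row.

```bash
python3 - <<'E'
from h import *
pick(.4614,.2606,.825,.029)
place(.031,.0879)
cx,cy,_=np.load("rack.npy"); th=-.3712
hover((cx,cy,.31),th); P=look("pics/w3.png")
for ry in (.031,-.031):
    x,y=cx-np.sin(th)*ry,cy+np.cos(th)*ry
    p,e,k=fit(P,(x,y),.029,.0879,.07,rad=.04,yaw0=th); D=p[:2]-[x,y]
    print("endwise,sideways mm",(1e3*np.array([D@[np.cos(th),np.sin(th)],D@[-np.sin(th),np.cos(th)]])).round(1),p.round(4),e,k)
hover((.6325,.244,.22),1.095); P=look("pics/w4.png"); print(fit(P,(.6325,.244),.022,.022,.006,yaw0=1.095)); print(env.sense()["t"])
Q=P[(P[:,2]>.03)&(P[:,2]<.1)&(np.hypot(P[:,0]-.70,P[:,1]-.34)<.07)]; a=np.array([np.cos(1.095),np.sin(1.095)])
t=(Q[:,:2]-[.6325,.244])@a; n=(Q[:,:2]-[.6325,.244])@[-a[1],a[0]]; print(len(Q),t.min(),n.min(),n.max())
E
```

```text
grip 0.06374510066147525 19.9931663274765 18.3417
lifted 0.06413624138973795 19.992862343788147 [ 0.18 -0.43 -2.06]
contact dz mm 6 f 1.52040291155414
t 24.9583
endwise,sideways mm [ 1.  -0.5] [ 5.487e-01 -8.500e-03 -3.686e-01  1.000e-04] 0.0006221435424963 2256
endwise,sideways mm [1.  0.3] [ 5.265e-01 -6.550e-02 -3.734e-01  1.000e-04] 0.00039779008459599847 1915
(array([6.33746010e-01, 2.43179608e-01, 1.08671540e+00, 8.48497458e-05]), np.float64(0.00039844054115719725), 1637)
26.6167
2641 0.09286780984713165 -0.05099370798814511 0.017388576710239773
```

View pics/w4.png

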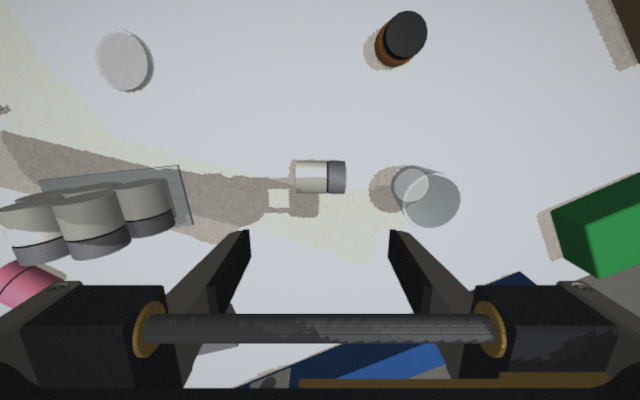

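View pics/w3.png

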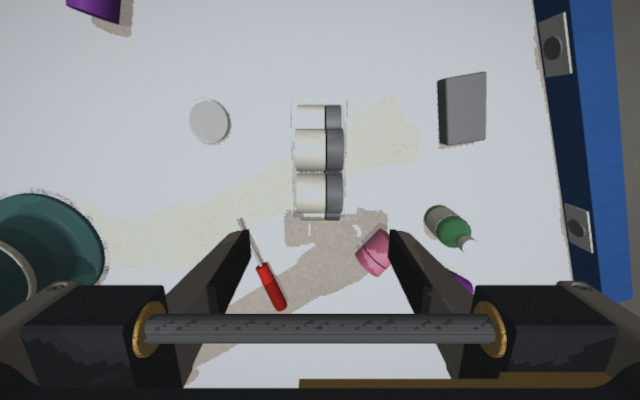

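Both wide canisters are saddled, within 1 mm at (318,150) and (318,192) in the rack view. The slim one is at wrist (320,177), and the beaker's nearest side is 93 mm away along the axis, so the fingers clear it. Now the slim one.

```bash
sed -i 's/if f>1.2: break/n=n+1 if f>1.0 else 0\n        if n>1 or f>2.5: break/; s/    for k in range(1,13):/    n=0\n    for k in range(1,13):/' h.py; python3 - <<'E'
from h import *
pick(.6337,.2432,1.0867,.022,up=.008,lift=.28)
place(0,.1283,up=.008,via=.28)
cx,cy,_=np.load("rack.npy"); th=-.3712
hover((cx,cy,.36),th); P=look("pics/w5.png")
for ry,z,R in ((.031,.0879,.029),(-.031,.0879,.029),(0,.1283,.022)):
    x,y=cx-np.sin(th)*ry,cy+np.cos(th)*ry
    p,e,k=fit(P,(x,y),R,z,z-.005,rad=.045 if R<.025 else .03,yaw0=th); D=p[:2]-[x,y]
    print("endwise,sideways mm",(1e3*np.array([D@[np.cos(th),np.sin(th)],D@[-np.sin(th),np.cos(th)]])).round(1),p.round(4),e,k)
print(env.sense()["t"])
E
```

```text
grip 0.06376833335375093 20.000280439853668 28.7417
lifted 0.06394981679351515 19.999817311763763 [-0.44 -0.13 -1.09]
contact dz mm 0 f 3.394511699714845
t 37.2083
endwise,sideways mm [ 3.5 -0.6] [ 5.510e-01 -9.500e-03 -3.803e-01  5.000e-04] 0.0006423502943609513 1087
endwise,sideways mm [3.  0.4] [ 5.284e-01 -6.620e-02 -3.669e-01  1.000e-04] 0.0004915965295490994 576
endwise,sideways mm [0.5 0.2] [ 5.373e-01 -3.660e-02 -3.723e-01  1.000e-04] 0.0004083496961223565 1408
37.675
```

View pics/w5.png

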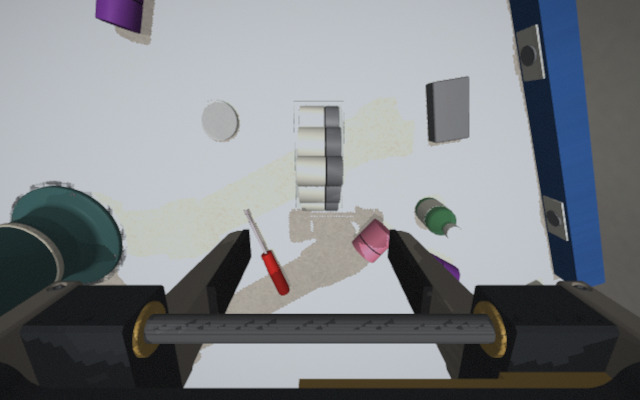

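The slim canister lies on top at (320,171), over both wide ones, and the pyramid is in place with every fit well inside tolerance. Handing in.

```bash
python3 -c "
from station import *
print(workorder.finish_job())"
```

```text
the job is handed in; nothing more can be done
None
```

The pyramid is complete and handed in at about 38 s of the 67 s limit: both wide canisters sit in the bottom gaps and the slim one is on top, each measured within 4 mm endwise and 1 mm sideways of its gap point; the hand-in returned no verdict.

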